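# Push a printing block out over the end of its ledge to show its tag

## Robot

A 6-joint arm with a two-finger parallel gripper is mounted at the origin on the work surface. World frame = base frame: x ahead of the robot, y to its left, z up, the work surface at z = 0. Lengths are in m, angles in rad, forces in N, time in s.
With the tool pointing down it reaches from about 0.35 to 0.775 m from the base axis. Payload 7.3 kg.
Tool frame: the origin (TCP) lies at the very end of the fingers, on their centre line; the grasp point (between the pads) lies 19 mm behind it (robot.pinch_z is the distance from the TCP to the grasp point, in m); z points along the fingers, y is the line along which they close (so a half turn about z gives the same grasp; the last joint's range is limited). The gripper opens to 92 mm and grips with 3 to 60 N. Pads are 19 mm wide; open, the fingers measure 130 mm over their backs; the gripper's body (75 mm by 190 mm) begins 47 mm behind the grasp point.
Start: joints at [1.028, 0.342, 1.524, -0, 1.275, -0.146], TCP at [0.203, 0.484, 0.227] pointing down, gripper open.
Joint ranges: [-2.53, 2.53], [-0.77, 2.02], [0.04, 2.7], [-1, 4.14], [0.28, 2.66], [-3.11, 3.11]. Speed limits (rad/s): [2.57, 2.57, 3.14, 3.14, 3.14, 3.14].

## Interface

Orientations are given as [roll, pitch, yaw] about the fixed x, y, z axes, in that order (R = Rz(yaw) Ry(pitch) Rx(roll)).
In Python, from cell import robot gives the robot as it stands.
- The arm moves only by the tool move_arm, never from a script. Its argument "motion" is a list of rows, each a list of 6 numbers: the shift along the tool's x, y, z in units of 0.1 m (1.0 is 0.1 m), then the turn, a rotation vector about the tool's x, y, z in units of pi rad (1.0 is pi rad). In form: [[dx, dy, dz, rx, ry, rz], ...]. A call has 1 to 12 rows; each row is the pose to reach, as a shift and turn from the pose commanded when the call began, along the tool's axes at that moment, turning the shorter way round; what a row does not reach only later rows make up. A row lasts 1/8 s, in which the tool goes at most 62.5 mm and 10.7 degrees, less where a joint would pass 70% of its speed; a pose out of reach is approached as far as the arm can. A call with a number of a shift or a turn outside -1 to 1 is refused whole. A call with a gripper value outside its range is refused whole. "fingers" is the opening, from -1 (shut) to 1 (fully open), set as the call begins (left out, the last holds). The fingers move at their own pace and stop on an object; "newtons" is the grip in N (left out, the last holds). Time passes only in rows, so rows that repeat a pose let the fingers close. It gives the time, the measured TCP pose, the force, the opening and the grip force at its end, in the units of the state.
- robot.observe(): the state, without advancing time (a new reading comes with each control period).
- robot.read_camera(name): name is "side" or "top"; returns a dict with "image" (400x640x3 uint8, red, green, blue), "range_z" (400x640 float32, m along the optical axis (not along the pixel's ray), 0 where there is no reading), "vfov" (degrees; the focal length in pixels is half the picture's height over the tangent of half this angle, whatever the lens; pixels are square), "cx", "cy" (the principal point, pixels), "extrinsics" (4x4, takes a point from camera to world coordinates). Camera axes: x right, y up, looking along -z (the intrinsics and any distortion apply to the point x, -y, -z); pixel columns grow to the right and rows downward; lengths in m; the calibration is good to about 2 mm. A picture is of the moment at which its call begins.
- robot.hand_in(): hands the job in; it is judged then, once.
The state is a dict: "time": time; "qpos": joint angles; "qvel": joint speeds; "joint_efforts": joint torques, N m; "tool_pos": TCP position; "tool_rot": TCP orientation; "contact_force": force on the tool from outside, world axes, zero at the start; "torque": the same for the moment, N m; "opening": finger opening in m; "grip_force": force on a finger pad.
Only numpy, scipy, OpenCV 4.12 (cv2) and the standard library are available. Lean on these libraries where they do the work, as an engineer would, in place of code of your own. Each camera call takes 0.05 s, during which the arm holds its last target. There are 200 camera calls.

## Task

The tag on the end of the pale wooden printing block has to be read. With your fingertips push the pale block back until its long side lies flat against the metal fence of the ledge; only then push it along the fence until about a third of its length sticks out past the end of the ledge that is nearer the red standing magnifier. Only push it, never grip or lift it: leave it lying flat on the ledge, still flat against the fence, with nothing else on the bench disturbed.

Things in the scene. Friction and masses are not known exactly. Their poses are not given: they have to be found in the camera images.
- ledge: low fixed ledge of dark wood, 170 (x) x 360 (y) mm, its flat top 50 mm above the bench. Origin: centre of its underside, on the bench. Its x points away from the robot to the fence, its y along the ledge, z up. An aluminium fence strip runs the whole length of its far side, its face at x = +70 mm, 18 mm high over the ledge top, 15 mm thick. Both ends (y = +180 and y = -180 mm) and the near side (x = -85 mm) are open
- ledge_left_end (a point): centre of the top edge of the ledge's left end (ledge y = +180 mm, 50 mm up)
- ledge_right_end (a point): centre of the top edge of the ledge's right end (ledge y = -180 mm, 50 mm up)
- pale_block: thin rigid plate of pale wood, 90 (x) x 150 (y) x 12 mm thick, about 100 g, loose, with a shallow drawing on top and a small paper tag on each short end. It lies on the ledge, near its middle, 10 to 45 mm clear of the fence and a little turned. Origin: centre of its underside. Its x points towards the fence, its y along the ledge, z up
- back_left (a point): left corner of the pale block's long side that faces the fence (block x = +45, y = +75 mm, half-way up)
- back_right (a point): right corner of the pale block's long side that faces the fence (block x = +45, y = -75 mm, half-way up)
- magnifier: standing magnifier, 106 mm tall: round red base and red-rimmed horizontal lens, about 82 mm across, on the bench 300 to 340 mm from the middle of the ledge, beyond its left or its right end. It marks the end of the ledge to use. Origin: centre of its underside
- bowl: empty white bowl, 90 mm across, 45 mm high, on the bench beyond the other end of the ledge. Origin: centre of its underside. Leave alone
- dark_block: dark inked printing block of the same size as the pale one, lying on the bench beyond the ledge. Origin: centre of its underside. Leave alone
- gouge_a: carving gouge with a dark wooden handle, about 195 mm long, 24 mm thick, lying on the bench between robot and ledge, to the left. Origin: under its middle. Leave alone
- gouge_b: carving gouge with a reddish handle, about 195 mm long, 24 mm thick, lying on the bench between robot and ledge, to the right. Origin: under its middle. Leave alone
- mallet: wooden mallet, 270 mm long, 50 mm high, lying on the bench beyond the ledge, to the left. Origin: underside, where head and handle meet. Leave alone
- brush: brush lying on the bench between robot and ledge, far to the right. Origin: underside, about its middle. Leave alone
There are look-alikes about, which are no part of the job. Leave any blue or green look-alike of the pale_block alone.

How it is judged:
On the way, in this order (a step that is already met when the one before it is completed fails the run):
1. the pale block has been pushed back flat against the fence, before it sticks out over an end (x of each of back_left, back_right in the frame of ledge above 0.063 m and z of pale_block in the frame of ledge between 0.047 and 0.054 m and angle between pale_block's own z axis and vertical below 0.05 rad and y of pale_block in the frame of ledge between -0.12 and 0.12 m), for 0.2 s.
2. the block sticks out about a third past the end nearer the magnifier, lying flat (((y of magnifier in the frame of ledge above 0 m and y of pale_block in the frame of ledge between 0.14 and 0.17 m) or (y of magnifier in the frame of ledge below 0 m and y of pale_block in the frame of ledge between -0.17 and -0.14 m)) and z of pale_block in the frame of ledge between 0.047 and 0.054 m and angle between pale_block's own z axis and vertical below 0.05 rad), for 0.2 s.
At the end, for the whole second after the job is handed in: the pale block lies still and flat on the ledge, both corners of its back within 8 mm of the fence, and 35 to 65 mm of its 150 mm length sticks out past the ledge's end nearer the magnifier (all of step 2 and x of each of back_left, back_right in the frame of ledge above 0.062 m and linear speed of pale_block below 0.01 m/s and angular speed of pale_block below 0.05 rad/s); the robot touches nothing.
It fails at once if the pale block is lifted (more than 10 mm) off the ledge (z of pale_block in the frame of ledge above 0.06 m).
It fails at once if the pale block tips or falls off the ledge (angle between pale_block's own z axis and vertical above 0.25 rad or z of pale_block in the frame of ledge below 0.035 m).
It fails at once if another thing on the bench is moved more than 20 mm (distance of any of dark_block, magnifier, bowl, gouge_a, gouge_b, mallet, brush from where it was at the start of the episode above 0.02 m).
It also fails if it takes over 72 s, if anything falls off the work surface, if the arm or the gripper's body presses on something with over 40 N, if the wrist force passes 120 N, or if a joint passes its speed limit or range.

## Working session

There is one attempt and no reset: what is moved stays moved. The work goes in short steps, Python scripts to look and compute and a tool call to move; the robot and the scene stay as the last step left them, time stands still between calls to the robot, and variables do not carry over. Pictures are saved under pics/ and viewed, at most 10 in all, crops included, and the job is handed in when it is done.

Besides the shell and the picture viewer there is one more tool, called after "Call:" as a command line: name --pt "numbers of a row" for each row, then --argument value for the rest. move_arm: Moves the arm, as the interface text tells. Shifts and turns lie within -1 to 1; 1 stands for 0.1 m of shift or pi rad of turn. Its arguments: {"type":"object","properties":{"motion":{"type":"array"},"fingers":{"type":"number"},"newtons":{"type":"number"}},"required":["motion"]}

```bash
mkdir -p pics; ls
cat > h.py <<'E'
import numpy as np, cv2
from cell import robot
def shot(n):
    c=robot.read_camera(n); return c
def world(c,u,v,z=None):
    f=200/np.tan(np.radians(c["vfov"])/2); E=np.array(c["extrinsics"])
    d=np.array([(u-c["cx"])/f,-(v-c["cy"])/f,-1.])
    if z is None: k=c["range_z"][int(round(v)),int(round(u))]
    else: k=(z-E[2,3])/(E[:3,:3]@d)[2]
    return E[:3,3]+E[:3,:3]@(d*k)
def save(c,p): cv2.imwrite(p,c["image"][:,:,::-1])
E
python3 - <<'E'
from h import *
for n in("top","side"):
    c=shot(n); save(c,f"pics/{n}0.png"); print({k:v for k,v in c.items() if k not in("image","range_z")})
print(robot.observe())
E
```

```text
pics
{'vfov': 52.59764786793186, 'cx': 320.3660210990179, 'cy': 204.55103257169245, 'extrinsics': array([[ 0.01118427,  0.99937152, -0.03363738,  0.43488509],
       [-0.99992984,  0.0113091 ,  0.00352299, -0.0342873 ],
       [ 0.00390118,  0.03359561,  0.99942789,  1.36032873],
       [ 0.        ,  0.        ,  0.        ,  1.        ]])}
{'vfov': 43.534157643210655, 'cx': 328.69513370969855, 'cy': 195.6854897916669, 'extrinsics': array([[ 0.87961224,  0.280687  , -0.38405354, -0.09523574],
       [-0.47533408,  0.54992252, -0.68676251, -1.08202173],
       [ 0.01843438,  0.78663844,  0.61713867,  1.04420906],
       [ 0.        ,  0.        ,  0.        ,  1.        ]])}
{'time': 0.1, 'qpos': array([ 1.02799548e+00,  3.42663822e-01,  1.52490030e+00, -4.03852925e-05,
        1.27542070e+00, -1.45989226e-01]), 'qvel': array([ 0.00015278,  0.00032638, -0.0005068 ,  0.00089921, -0.00057492,
       -0.00114468]), 'joint_efforts': array([ 7.60205112e-04, -4.32005632e+01, -2.44692260e+01,  7.18242559e-02,
        5.25987719e-02, -7.71590885e-05]), 'tool_pos': array([0.20269865, 0.48389928, 0.22611627]), 'tool_rot': array([-3.14020968e+00, -1.64311270e-04,  2.74479270e+00]), 'contact_force': array([0.18546098, 0.3813349 , 1.14673495]), 'torque': array([ 0.00610889, -0.05769826, -0.00727884]), 'grip_force': 0.0, 'opening': 0.09208410868110034}
```

View pics/top0.png

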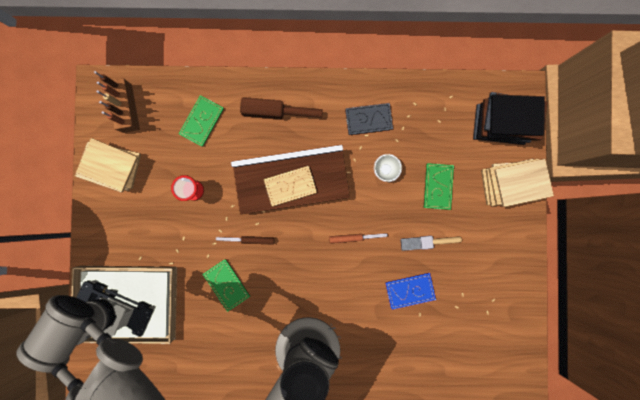

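View pics/side0.png

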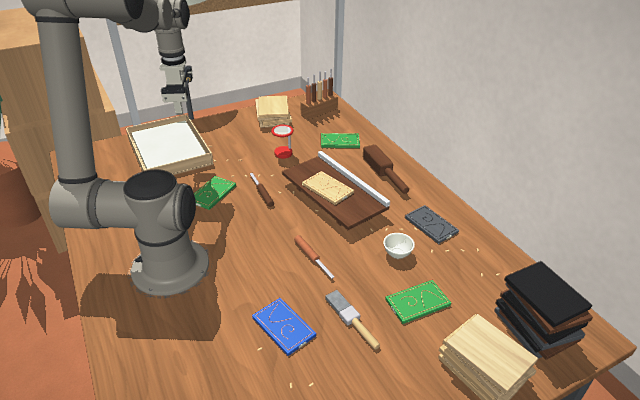

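The top view shows the ledge around (293,180), with the white fence from (232,163) to (343,149). The pale block on it is at (290,186), the magnifier is to the left at (187,188), and the bowl is to the right at (388,168). The other candidates don't fit: the pale stacks at (108,165) and (517,183) and the green and blue plates are off the ledge. I'll confirm in an enlarged crop.

Run:
```python
from h import *
c=shot("top"); im=c["image"][135:225,225:358,::-1]
cv2.imwrite("pics/crop1.png",cv2.resize(im,None,fx=6,fy=6,interpolation=cv2.INTER_CUBIC))
for u,v in[(290,186),(245,195),(340,190),(280,156),(187,188)]: print(u,v,world(c,u,v).round(4))
```

```text
290 186 [0.5373 0.0596 0.0597]
245 195 [0.5075 0.2065 0.0451]
340 190 [ 0.527  -0.1021  0.0497]
280 156 [0.6321 0.092  0.072 ]
187 188 [0.5237 0.3752 0.1068]
```

View pics/crop1.png

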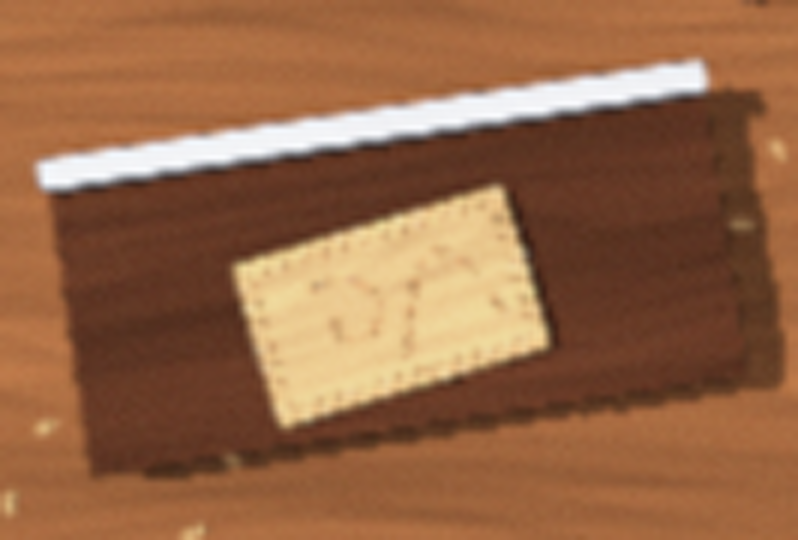

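The crop confirms it. The pale block's crop corners are back-left (233,265), back-right (503,185), front-right (551,347) and front-left (282,428). The fence's near top edge runs from (45,190) to (708,92).

```bash
cat >> h.py <<'E'
def crop(c,p,u,v,z): return world(c,225+(u+.5)/6-.5,135+(v+.5)/6-.5,z)
E
python3 - <<'E'
from h import *
c=shot("top")
B=np.array([crop(c,u,*p) if 0 else crop(c,0,*p,.062) for u,p in enumerate([(233,265),(503,185),(551,347),(282,428)])])
F=np.array([crop(c,0,*p,.068) for p in[(45,190),(708,92),(703,60),(36,162)]])
L=np.array([crop(c,0,*p,.05) for p in[(93,473),(742,387)]])
print(B.round(4),F.round(4),L.round(4),sep="\n")
print("sizes",[np.linalg.norm(B[i]-B[(i+1)%4]).round(4) for i in range(4)],[np.linalg.norm(F[i]-F[(i+1)%4]).round(4) for i in range(4)],np.linalg.norm(L[0]-L[1]))
d=F[0]-F[1]; yaw=np.arctan2(-d[0],d[1]); ly=np.array([-np.sin(yaw),np.cos(yaw),0]); lx=np.array([np.cos(yaw),np.sin(yaw),0])
O=(F[0]+F[1])/2-lx*.07; O[2]=0
print("yaw",yaw,"O",O)
for n,P in(("B",B),("F",F),("L",L)): print(n,[((p-O)@lx*1e3).round(1) for p in P],[((p-O)@ly*1e3).round(1) for p in P])
M=world(c,187,188,.106);print("mag",(M-O)@lx,(M-O)@ly,M)
R=np.array([[0]])
o=robot.observe();print(o["tool_pos"],o["tool_rot"],o["time"])
E
```

```text
[[ 0.5595  0.1452  0.062 ]
 [ 0.6042  0.001   0.062 ]
 [ 0.5174 -0.0257  0.062 ]
 [ 0.4724  0.1176  0.062 ]]
[[ 0.5979  0.2453  0.068 ]
 [ 0.6547 -0.1082  0.068 ]
 [ 0.6719 -0.1054  0.068 ]
 [ 0.6129  0.2503  0.068 ]]
[[ 0.4474  0.2205  0.05  ]
 [ 0.4977 -0.1291  0.05  ]]
sizes [np.float64(0.1509), np.float64(0.0908), np.float64(0.1502), np.float64(0.0913)] [np.float64(0.358), np.float64(0.0174), np.float64(0.3606), np.float64(0.0158)] 0.3531758725946214
yaw 0.15925066368589652 O [0.55717857 0.05742471 0.        ]
B [np.float64(16.2), np.float64(37.5), np.float64(-52.4), np.float64(-74.1)] [np.float64(86.3), np.float64(-63.1), np.float64(-75.8), np.float64(72.8)]
F [np.float64(70.0), np.float64(70.0), np.float64(87.4), np.float64(85.6)] [np.float64(179.0), np.float64(-179.0), np.float64(-178.9), np.float64(181.6)]
L [np.float64(-82.6), np.float64(-88.3)] [np.float64(178.4), np.float64(-174.7)]
mag 0.01746113414158034 0.319327693919743 [0.52378028 0.37548072 0.106     ]
[0.20275906 0.48403227 0.22632969] [-3.14076097e+00 -9.84889737e-05  2.74481213e+00] 0.2
```

```bash
cat >> h.py <<'E'
YAW=.16; O=np.array([.5572,.0574,0]); LX=np.array([np.cos(YAW),np.sin(YAW),0]); LY=np.array([-np.sin(YAW),np.cos(YAW),0])
def led(x,y,z): return O+LX*x+LY*y+np.array([0,0,z])
def toled(p): p=np.asarray(p)-O; return np.array([p@LX,p@LY,p[2]])
def go(p,yaw,p0=None,y0=None):
    "tool-axis shift (units .1 m) and rz (units pi) to target"
    from scipy.spatial.transform import Rotation as R
    o=robot.observe(); p0=o["tool_pos"] if p0 is None else p0; y0=o["tool_rot"][2] if y0 is None else y0
    r=R.from_euler("xyz",[np.pi,0,y0])
    d=(yaw-y0+np.pi)%(2*np.pi)-np.pi
    print("shift",(r.inv().apply(p-p0)*10).round(3),"rz",round(-d/np.pi,4))
E
python3 - <<'E'
from h import *
print(led(-.11,0,.2))
go(led(-.11,0,.2),YAW+np.pi)
E
```

```text
[0.448605 0.039875 0.2     ]
shift [-3.984 -3.146  0.263] rz -0.1772
```

Call:
move_arm --pt "-0.5 -0.39 0 0 0 0" --pt "-1 -0.79 0 0 0 0" --pt "-1 -0.79 0 0 0 0"

```text
time: 0.57
tool_pos: [0.2659, 0.37, 0.2268]
tool_rot: [-3.141, 0.0, 2.74]
contact_force: [-0.4, 0.5, 1.0]
opening: 0.0917
grip_force: 0.0
```

Call:
move_arm --pt "-0.5 -0.39 0 0 0 0" --pt "-1 -0.79 0 0 0 0" --pt "-1 -0.79 0 0 0 0"

```text
time: 0.95
tool_pos: [0.3278, 0.259, 0.2268]
tool_rot: [-3.142, 0.0, 2.739]
contact_force: [0.0, -0.3, -0.0]
opening: 0.0917
grip_force: 0.0
```

Call:
move_arm --pt "-0.5 -0.39 0 0 0 0" --pt "-1 -0.79 0 0 0 0" --pt "-1 -0.79 0 0 0 0"

```text
time: 1.32
tool_pos: [0.3896, 0.148, 0.2267]
tool_rot: [3.141, 0.0, 2.74]
contact_force: [-0.1, 0.3, -0.2]
opening: 0.092
grip_force: 0.0
```

Call:
move_arm --pt "-0.5 -0.39 0.1 0 0 -0.05" --pt "-0.98 -0.78 0.26 0 0 -0.1" --pt "-0.98 -0.78 0.26 0 0 -0.177" --pt "-0.98 -0.78 0.26 0 0 -0.177" --pt "-0.98 -0.78 0.26 0 0 -0.177"

```text
time: 1.95
tool_pos: [0.4482, 0.0417, 0.2005]
tool_rot: [3.141, -0.0, -2.981]
contact_force: [-0.3, 0.3, -0.6]
opening: 0.0919
grip_force: 0.0
```

Run:
```python
from h import *
o=robot.observe();print(o["tool_pos"],o["tool_rot"],toled(o["tool_pos"]),o["time"])
go(led(-.11,0,.054),YAW+np.pi)
```

```text
[0.44816865 0.04170258 0.20052285] [ 3.14071079e+00 -3.17144538e-04 -2.98139018e+00] [-0.11013961  0.00187375  0.20052285] 1.95
shift [-1.000e-03 -1.900e-02  1.465e+00] rz 0.0001
```

Call:
move_arm --pt "0 0 0.4 0 0 0" --pt "0 0 0.8 0 0 0" --pt "0 0 0.8 0 0 0"

```text
time: 2.33
tool_pos: [0.4462, 0.0414, 0.1189]
tool_rot: [3.14, -0.006, -2.982]
contact_force: [-0.6, -0.4, 0.9]
opening: 0.0919
grip_force: 0.0
```

Call:
move_arm --pt "0 0 0.3 0 0 0" --pt "0 0 0.5 0 0 0" --pt "0 0 0.66 0 0 0" --pt "0 0 0.66 0 0 0" --pt "0 0 0.66 0 0 0"

```text
time: 2.95
tool_pos: [0.4493, 0.0403, 0.0561]
tool_rot: [-3.141, 0.002, -2.982]
contact_force: [-0.9, -0.2, 1.1]
opening: 0.0918
grip_force: 0.0
```

Call:
move_arm --pt "-0.04 0 0 0 0 0" --pt "-0.08 0 0 0 0 0" --pt "-0.12 0 0 0 0 0" --pt "-0.16 0 0 0 0 0" --pt "-0.2 0 0 0 0 0" --pt "-0.24 0 0 0 0 0" --pt "-0.28 0 0 0 0 0" --pt "-0.32 0 0 0 0 0" --pt "-0.36 0 0 0 0 0" --pt "-0.4 0 0 0 0 0" --pt "-0.44 0 0 0 0 0" --pt "-0.48 0 0 0 0 0"

```text
time: 4.45
tool_pos: [0.4959, 0.0475, 0.0547]
tool_rot: [3.142, 0.0, -2.982]
contact_force: [-1.1, 0.4, -0.2]
opening: 0.0919
grip_force: 0.2
```

Run:
```python
from h import *
o=robot.observe();print(o["tool_pos"],o["tool_rot"],toled(o["tool_pos"]),o["time"],o["contact_force"])
c=shot("side"); im=c["image"][130:240,265:400,::-1]
cv2.imwrite("pics/s1.png",cv2.resize(im,None,fx=5,fy=5,interpolation=cv2.INTER_CUBIC))
```

```text
[0.4958954  0.04754916 0.05469703] [ 3.14154319e+00  6.35020056e-05 -2.98229837e+00] [-6.20909964e-02  4.19195635e-05  5.46970281e-02] 4.45 [-1.11550716  0.43214011 -0.18408221]
```

View pics/s1.png

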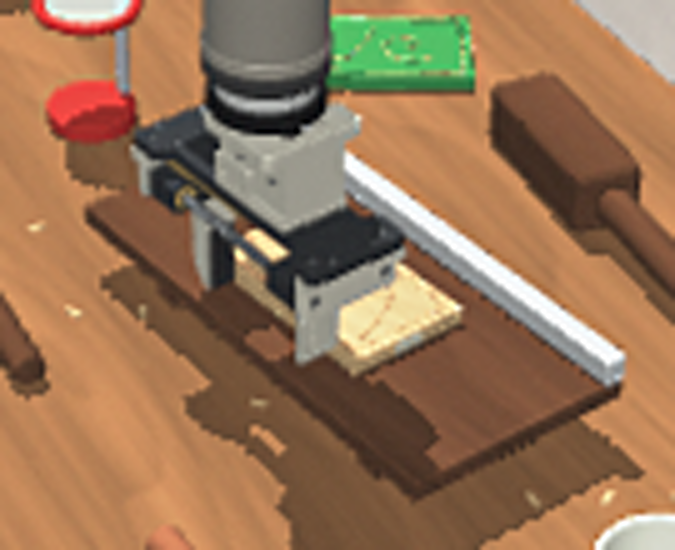

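The picture shows both open fingers against the block's near side, at crop pixels (215,280) and (318,345). The block is turning square to the fence, so I'll keep pushing.

Call:
move_arm --pt "-0.03 0 0 0 0 0" --pt "-0.06 0 0 0 0 0" --pt "-0.09 0 0 0 0 0" --pt "-0.12 0 0 0 0 0" --pt "-0.15 0 0 0 0 0" --pt "-0.18 0 0 0 0 0" --pt "-0.2 0 0 0 0 0" --pt "-0.22 0 0 0 0 0" --pt "-0.24 0 0 0 0 0" --pt "-0.26 0 0 0 0 0" --pt "-0.28 0 0 0 0 0" --pt "-0.29 0 0 0 0 0"

```text
time: 6.0
tool_pos: [0.5244, 0.0521, 0.0547]
tool_rot: [3.142, 0.0, -2.982]
contact_force: [0.2, 0.9, 0.7]
opening: 0.0917
grip_force: 0.6
```

Call:
move_arm --pt "-0.01 0 0 0 0 0" --pt "-0.02 0 0 0 0 0" --pt "-0.03 0 0 0 0 0" --pt "-0.03 0 0 0 0 0"

```text
time: 6.5
tool_pos: [0.5274, 0.0526, 0.0547]
tool_rot: [3.142, 0.0, -2.982]
contact_force: [0.9, 0.7, -0.5]
opening: 0.092
grip_force: 0.1
```

Call:
move_arm --pt "-0.01 0 0 0 0 0" --pt "-0.02 0 0 0 0 0" --pt "-0.02 0 0 0 0 0"

```text
time: 6.88
tool_pos: [0.5291, 0.0529, 0.0547]
tool_rot: [3.142, -0.0, -2.982]
contact_force: [-1.7, 0.2, 1.2]
opening: 0.0917
grip_force: 0.8
```

Run:
```python
from h import *
o=robot.observe();print(toled(o["tool_pos"]),o["time"],o["contact_force"])
c=shot("side"); im=c["image"][130:240,265:400,::-1]
cv2.imwrite("pics/s2.png",cv2.resize(im,None,fx=5,fy=5,interpolation=cv2.INTER_CUBIC))
```

```text
[-2.84621764e-02  3.35620829e-05  5.47014835e-02] 6.875 [-1.72935103  0.21856989  1.15942617]
```

View pics/s2.png

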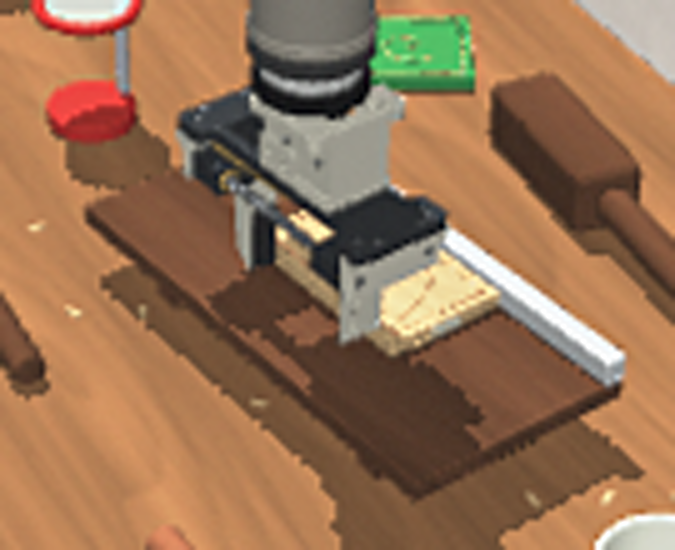

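The block's back edge now almost meets the fence, near crop (500,292). I'll creep in until the force rises.

Call:
move_arm --pt "-0.01 0 0 0 0 0" --pt "-0.02 0 0 0 0 0" --pt "-0.02 0 0 0 0 0"

```text
time: 7.3
tool_pos: [0.5292, 0.0529, 0.0546]
tool_rot: [3.141, -0.004, -2.982]
contact_force: [-7.9, -2.8, 7.1]
opening: 0.0918
grip_force: 4.3
```

Call:
move_arm --pt "-0.01 0 0 0 0 0" --pt "-0.02 0 0 0 0 0" --pt "-0.02 0 0 0 0 0"

```text
time: 7.68
tool_pos: [0.5293, 0.053, 0.0546]
tool_rot: [3.141, -0.008, -2.982]
contact_force: [-14.3, -3.8, 12.3]
opening: 0.0914
grip_force: 7.5
```

Call:
move_arm --pt "0.03 0 0 0 0 0" --pt "0.06 0 0 0 0 0" --pt "0.3 0 0 0 0 0" --pt "0.5 0 0 0 0 0" --pt "0.5 0 -0.5 0 0 0" --pt "0.5 0 -0.9 0 0 0" --pt "0.5 0 -0.9 0 0 0"

```text
time: 8.55
tool_pos: [0.4863, 0.0456, 0.1478]
tool_rot: [-3.14, 0.008, -2.982]
contact_force: [0.4, -1.0, -0.2]
opening: 0.0918
grip_force: 0.0
```

Call:
move_arm --pt "0.5 -0.4 0 0 0 0" --pt "0.9 -0.9 0 0 0 0" --pt "0.9 -0.9 0 0 0 0"

```text
time: 8.93
tool_pos: [0.4074, -0.0599, 0.1439]
tool_rot: [3.141, -0.001, -2.987]
contact_force: [0.9, 0.3, -0.5]
opening: 0.092
grip_force: 0.0
```

Run:
```python
from h import *
c=shot("top"); im=c["image"][135:225,225:358,::-1]
cv2.imwrite("pics/crop2.png",cv2.resize(im,None,fx=6,fy=6,interpolation=cv2.INTER_CUBIC))
o=robot.observe();print(toled(o["tool_pos"]),o["tool_rot"],o["time"],o["contact_force"])
```

```text
[-0.165427   -0.09114442  0.14412338] [ 3.14115846e+00 -3.47111121e-04 -2.98630820e+00] 8.975 [ 0.35177249  0.38161705 -0.14014899]
```

View pics/crop2.png

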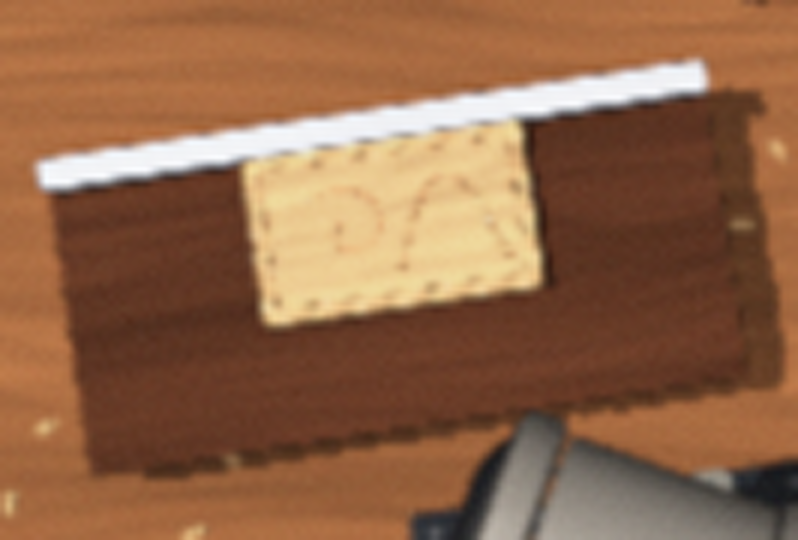

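The block lies flat against the fence. Its crop corners are (243,160), (525,122), (543,285) and (265,327).

Run:
```python
from h import *
c=shot("top")
B=np.array([toled(crop(c,0,*p,.062)) for p in [(243,160),(525,122),(543,285),(265,327)]]);print(B.round(4),B.mean(0))
go(led(.018,-.115,.144),YAW+np.pi/2)
```

```text
[[ 0.0714  0.0728  0.062 ]
 [ 0.0693 -0.0798  0.062 ]
 [-0.0189 -0.0764  0.062 ]
 [-0.0192  0.0741  0.062 ]] [ 0.02563205 -0.00232666  0.062     ]
shift [-1.826 -0.241  0.002] rz 0.499
```

Call:
move_arm --pt "-0.5 -0.06 0 0 0 0" --pt "-0.9 -0.12 0 0 0 0" --pt "-0.9 -0.12 0 0 0 0" --fingers -0.13

```text
time: 9.4
tool_pos: [0.5026, -0.0536, 0.1438]
tool_rot: [3.141, 0.001, -2.98]
contact_force: [0.5, 0.8, 0.2]
opening: 0.0663
grip_force: 0.0
```

Call:
move_arm --pt "-0.4 -0.06 0 0 0 0.05" --pt "-0.8 -0.12 0 0 0 0.1" --pt "-0.93 -0.12 0 0 0 0.15" --pt "-0.93 -0.12 0 0 0 0.2" --pt "-0.93 -0.12 0 0 0 0.25" --pt "-0.93 -0.12 0 0 0 0.3" --pt "-0.93 -0.12 0 0 0 0.35" --pt "-0.93 -0.12 0 0 0 0.4" --pt "-0.93 -0.12 0 0 0 0.45" --pt "-0.93 -0.12 0 0 0 0.499" --pt "-0.93 -0.12 0 0 0 0.499" --pt "-0.93 -0.12 0 0 0 0.499"

```text
time: 10.9
tool_pos: [0.5933, -0.0515, 0.1444]
tool_rot: [-3.141, -0.0, 1.737]
contact_force: [0.2, 0.0, 0.6]
opening: 0.0397
grip_force: 0.0
```

Run:
```python
from h import *
o=robot.observe();print(toled(o["tool_pos"]),o["tool_rot"],o["time"],o["opening"])
go(led(.018,-.115,.0545),YAW+np.pi/2)
```

```text
[ 0.01833629 -0.11326666  0.14442223] [-3.14100123e+00 -4.04275391e-04  1.73702918e+00] 10.9 0.039692836428296734
shift [-0.017 -0.003  0.899] rz 0.002
```

Call:
move_arm --pt "0 0 0.4 0 0 0.002" --pt "0 0 0.7 0 0 0.002" --pt "0 0 0.85 0 0 0.002" --pt "0 0 0.9 0 0 0.002" --pt "0 0 0.9 0 0 0.002" --pt "0 0 0.9 0 0 0.002"

```text
time: 11.65
tool_pos: [0.5944, -0.0523, 0.0559]
tool_rot: [3.14, 0.001, 1.727]
contact_force: [-0.4, -0.0, 0.4]
opening: 0.0397
grip_force: 0.0
```

Call:
move_arm --pt "0.06 0 0 0 0 0" --pt "0.12 0 0 0 0 0" --pt "0.18 0 0 0 0 0" --pt "0.24 0 0 0 0 0" --pt "0.3 0 0 0 0 0" --pt "0.36 0 0 0 0 0" --pt "0.42 0 0 0 0 0" --pt "0.48 0 0 0 0 0" --pt "0.54 0 0 0 0 0" --pt "0.6 0 0 0 0 0" --pt "0.65 0 0 0 0 0" --pt "0.7 0 0 0 0 0"

```text
time: 13.15
tool_pos: [0.5827, 0.0173, 0.0548]
tool_rot: [3.142, -0.0, 1.727]
contact_force: [-0.0, -1.4, 0.1]
opening: 0.0399
grip_force: 0.6
```

Run:
```python
from h import *
c=shot("side"); im=c["image"][130:240,265:400,::-1]
cv2.imwrite("pics/s3.png",cv2.resize(im,None,fx=5,fy=5,interpolation=cv2.INTER_CUBIC))
o=robot.observe();print(toled(o["tool_pos"]),o["tool_rot"],o["time"],o["contact_force"])
```

```text
[ 0.01879361 -0.04307589  0.05470279] [-3.14157668e+00 -4.22530907e-04  1.72718184e+00] 13.2 [0.15779351 0.8877687  0.54425038]
```

View pics/s3.png

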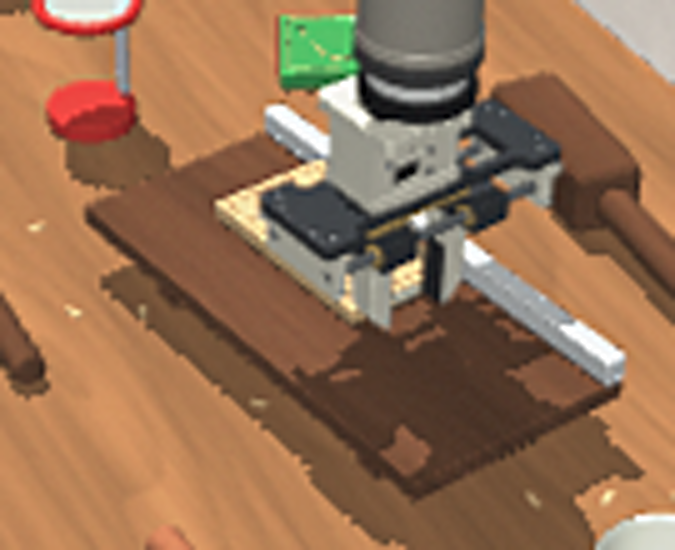

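The two fingertips, at crop (375,300) and (443,275), are pushing the block's right end squarely along the fence. I'll continue.

Call:
move_arm --pt "0.06 0 0 0 0 0" --pt "0.12 0 0 0 0 0" --pt "0.18 0 0 0 0 0" --pt "0.24 0 0 0 0 0" --pt "0.3 0 0 0 0 0" --pt "0.36 0 0 0 0 0" --pt "0.42 0 0 0 0 0" --pt "0.48 0 0 0 0 0" --pt "0.54 0 0 0 0 0" --pt "0.6 0 0 0 0 0" --pt "0.65 0 0 0 0 0" --pt "0.7 0 0 0 0 0"

```text
time: 14.7
tool_pos: [0.5716, 0.0863, 0.0547]
tool_rot: [-3.141, 0.0, 1.727]
contact_force: [-2.1, -3.1, 0.6]
opening: 0.0397
grip_force: 1.5
```

Call:
move_arm --pt "0.04 0 0 0 0 0" --pt "0.08 0 0 0 0 0" --pt "0.12 0 0 0 0 0" --pt "0.16 0 0 0 0 0" --pt "0.2 0 0 0 0 0" --pt "0.24 0 0 0 0 0" --pt "0.28 0 0 0 0 0" --pt "0.32 0 0 0 0 0" --pt "0.36 0 0 0 0 0" --pt "0.39 0 0 0 0 0" --pt "0.42 0 0 0 0 0" --pt "0.42 0 0 0 0 0"

```text
time: 16.2
tool_pos: [0.5655, 0.128, 0.0548]
tool_rot: [3.141, -0.0, 1.727]
contact_force: [-0.2, -0.4, 0.7]
opening: 0.0402
grip_force: 0.0
```

Call:
move_arm --pt "-0.1 0 0 0 0 0" --pt "-0.3 0 0 0 0 0" --pt "-0.4 0 -0.4 0 0 0" --pt "-0.7 0 -0.9 0 0 0" --pt "-0.95 0 -0.95 0 0 0" --pt "-0.95 0 -0.95 0 0 0"

```text
time: 16.95
tool_pos: [0.5808, 0.0308, 0.1506]
tool_rot: [3.14, 0.001, 1.723]
contact_force: [-0.2, -0.1, -0.0]
opening: 0.0403
grip_force: 0.0
```

Call:
move_arm --pt "-0.5 -0.5 0 0 0 0" --pt "-0.9 -0.95 0 0 0 0" --pt "-0.9 -0.95 0 0 0 0" --pt "-0.9 -0.95 0 0 0 0"

```text
time: 17.45
tool_pos: [0.5002, -0.0701, 0.1495]
tool_rot: [3.142, -0.001, 1.725]
contact_force: [-0.5, -0.3, 0.3]
opening: 0.04
grip_force: 0.0
```

Run:
```python
from h import *
c=shot("top"); im=c["image"][135:225,225:358,::-1]
cv2.imwrite("pics/crop3.png",cv2.resize(im,None,fx=6,fy=6,interpolation=cv2.INTER_CUBIC))
o=robot.observe();print(toled(o["tool_pos"]),o["tool_rot"],o["time"],o["contact_force"])
```

```text
[-0.07598932 -0.11632807  0.14952316] [ 3.14130678e+00 -5.18957439e-04  1.72668516e+00] 17.5 [ 0.71810339 -0.04902634  1.35773024]
```

View pics/crop3.png

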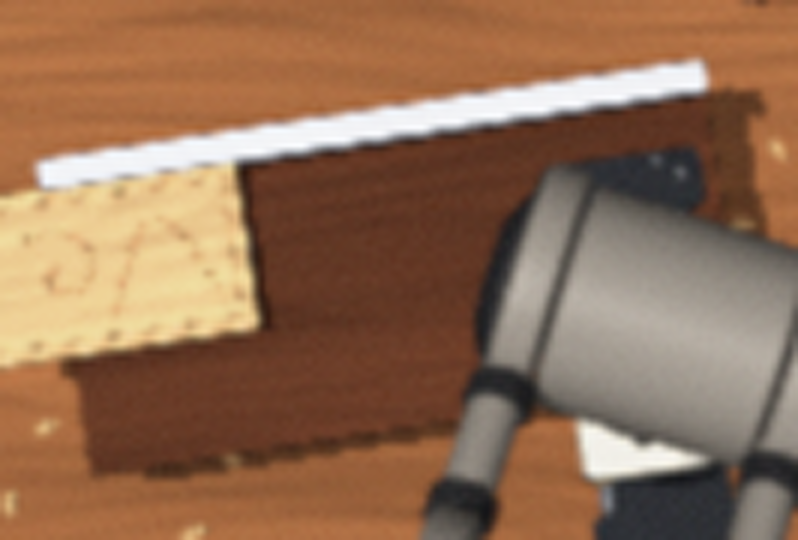

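The block now overhangs the left end. Its right-end corners are at crop (240,163) and (260,327), and it still touches the fence. I'll check this in numbers.

Run:
```python
from h import *
c=shot("top")
for p in[(240,163),(260,327)]: print(toled(crop(c,0,*p,.062)).round(4))
im=c["image"].astype(int); m=((im[:,:,0]>185)&(im[:,:,1]>145)&(im[:,:,2]>80)&(im[:,:,2]<190)&(im[:,:,0]-im[:,:,2]>40)).astype(np.uint8)
m[:145]=0;m[205:]=0;m[:,:195]=0;m[:,275:]=0
m=cv2.morphologyEx(m,cv2.MORPH_CLOSE,np.ones((5,5)))
k=max(cv2.findContours(m,0,1)[0],key=cv2.contourArea)
b=cv2.boxPoints(cv2.minAreaRect(k)); print(b)
B=np.array([toled(world(c,u,v,.062)) for u,v in b]);print(B.round(4),B.mean(0))
```

```text
[0.07   0.0747 0.062 ]
[-0.0188  0.0768  0.062 ]
[[216.60823 168.09248]
 [263.0982  160.82841]
 [267.47382 188.83223]
 [220.98383 196.0963 ]]
[[ 0.0725  0.2302  0.062 ]
 [ 0.0737  0.079   0.062 ]
 [-0.0178  0.078   0.062 ]
 [-0.0189  0.2289  0.062 ]] [0.0273851  0.15401625 0.062     ]
```

```bash
python3 -c "
from h import *
print(robot.hand_in())"
```

```text
the job is handed in; nothing more can be done
None
```

The pale block lies flat against the fence with about 50 mm sticking out past the magnifier end (measured centre at ledge y ≈ 0.153 m); the job is handed in, but no verdict was returned.

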